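# Set a coil-over damper six clicks open from its closed stop and refit its dust cap

## Task

Set the damper held in the bench vice to six clicks: turn the finger knob on its top clockwise until it just bottoms, finger-tight and gently, then back it off anticlockwise by six clicks and let go. Then put the black dust cap over the knob, mouth down, fully home on the top plate without forcing it, and leave the other things on the bench alone.

Things in the scene. Friction and masses are not known exactly. Their poses are not given: they have to be found in the camera images.
- adjuster (a joint): Angle (rad) of the finger knob, growing anticlockwise from above (opening). The n-th click from the stop is at 0.4189*n (24 deg apart; 6th 2.513, 11th and last 4.608). Starts in one of clicks 2 to 5; springs into the nearest click when let go; about 0.1 N m to pass a click. Below the 1st click it turns freely to its stop, which lies anywhere from +0.05 to -0.50 and can only be felt.
- knob (a point): Centre of the finger knob on the damper: a knurled aluminium cylinder 28 mm in diameter, 18 mm tall, axis upright, dark index groove on its flat top. The point is on the axis, 9 mm below the top face, 303 mm above the bench. Its underside is 8.5 mm above a 25 mm hex nut and 16.5 mm above the collar's top. Nothing stands beside or above it.
- collar (a point): Point on the damper's axis in the upper face of its round steel top plate (80 mm diameter), 35 mm below the knob's centre, 268 mm above the bench. A bevelled steel collar 36 mm in diameter rises 9.5 mm from the plate here; the cap goes over the knob and round the collar until its rim is on the plate.
- damper: Short coil-over damper, upright, its lower eye clamped in a blue bolted-down bench vice; does not move. Origin on its axis at bench height, z up. The vice's screw and handle (along -x) stay below 125 mm. Its stop, a needle on a seat, is springy: once met, the knob's torque rises about 1.5 N m per rad; over 0.13 N m is bottomed finger-tight, over 0.35 N m damages it.
- cap_mid (a point): Centre of the loose black plastic dust cap, half-way up: a plain cup of 44 mm outer and 39 mm inner diameter (3 mm wider than the collar), 50 mm tall, closed top 4 mm thick, about 35 g. It stands on the bench mouth down, its rim 25 mm below this point. When home, this point is 25 mm above the collar point.
- spray_can: Bystander: a spray can 58 mm in diameter and 150 mm tall standing on the bench; origin under its base. To be left alone.
- wrench: Bystander: a steel wrench 200 mm long lying on the bench along its x axis. To be left alone.
- nut_tray: Bystander: a dark steel tray 100 x 140 x 30 mm with nuts, on the bench; origin under its middle. To be left alone.
Mind the look-alikes: they are no part of the job. What is meant by the part that bears cap_mid is not blue, orange or yellow, and is the larger of those in its own colour.

How it is judged (in metres and radians):
On the way, in this order (a step that is already met when the one before it is completed fails the run):
1. the knob is bottomed finger-tight: it bears on its stop with over 6.5 N at 20 mm from the axis (0.13 N m) (contact force between adjuster and damper above 6.5 N), for 0.1 s.
2. the knob is set at the sixth click, within 0.12 rad, and let go (value of joint adjuster between 2.393 and 2.633 rad and contact force between the fingers and adjuster below 0.3 N), for 0.2 s.
At the end, for the whole second after the job is handed in: The knob rests at the sixth click (within 0.12 rad), and the cap stands over it at rest, home on the top plate: centred within 4 mm, rim within 3 mm of the plate, upright within 0.08 rad (value of joint adjuster between 2.393 and 2.633 rad and horizontal distance between cap_mid and collar below 0.004 m and z of cap_mid in the frame of collar between 0.022 and 0.028 m and angle between the z axis of cap_mid and the z axis of collar, either way round below 0.08 rad and linear speed of cap below 0.02 m/s); the robot touches nothing.
It fails at once if the knob is forced on its stop: over 17.5 N on its stop at 20 mm from the axis (0.35 N m) (contact force between adjuster and damper above 17.5 N).
It fails at once if the cap is forced: over 35 N between cap and damper (contact force between cap and damper above 35 N).
It fails at once if a bystander is shifted by over 30 mm or the can tips (distance of any of spray_can, wrench, nut_tray from where it was at the start of the episode above 0.03 m or angle between spray_can's own z axis and vertical above 0.3 rad).
It also fails if it takes over 72 s, if anything falls off the work surface, if the arm or the gripper's body presses on something with over 40 N, if the wrist force passes 120 N, or if a joint passes its speed limit or range.

## Robot

A 6-joint arm with a two-finger parallel gripper is mounted at the origin on the work surface. World frame = base frame: x ahead of the robot, y to its left, z up, the work surface at z = 0. Lengths are in m, angles in degrees, forces in N, time in s.
With the tool pointing down it reaches from about 0.425 to 0.95 m from the base axis. Payload 3.5 kg.
Tool frame: the origin (TCP) lies between the finger pads; the fingertips stand 14 mm ahead of it and the grasp point (between the pads) lies 5 mm behind it; z points along the fingers, y is the direction in which the jaws open and shut (so a half turn about z gives the same grasp; the last joint's range is limited). The gripper opens to 85 mm and grips with 20 to 120 N. Pads are 22 mm wide; open, the fingers measure 114 mm over their backs; the gripper's body (76 mm by 85 mm) begins 54 mm behind the grasp point. The pads swing forward as they close: fully open they stand 13 mm farther back than shut.
Start: joints at [-79.756, 16.404, 90.338, -0, 73.258, -8.594], TCP at [0.218, -0.639, 0.245] pointing down, gripper open.
Joint ranges: [-158.93, 158.93], [-51.34, 127.21], [12.03, 142.37], [-87.48, 267.48], [13.55, 161.25], [-162.69, 162.69]. Speed limits (degrees/s): [159.86, 159.86, 180, 180, 180, 180].

## Interface

Orientations are given as [roll, pitch, yaw] about the fixed x, y, z axes, in that order (R = Rz(yaw) Ry(pitch) Rx(roll)).
In Python, from bench import arm gives the robot as it stands. The module is installed in compiled form; this text tells all that it offers.
- The arm moves only by the shell command python3 -m pendant 'ROWS'. ROWS is text: rows parted by semicolons, each of 7 numbers parted by spaces: the shift along the tool's x, y, z in m, then the turn, a rotation vector about the tool's x, y, z in rad, then the closure in counts, from 0 (fully open) to 255 (shut). In form: tx ty tz ax ay az hand; .... A call has 1 to 8 rows; each row is the pose to reach, as a shift and turn from the pose commanded when the call began, along the tool's axes at that moment; what a row does not reach only later rows make up. A row lasts 1/10 s, in which the tool goes at most 50 mm and 8.59 degrees, less where a joint would pass 70% of its speed; a pose out of reach is approached as far as the arm can. A call with a gripper value outside its range is refused whole. The fingers move at their own pace and stop on an object; the grip force is fixed at half the most. Time passes only in rows, so rows that repeat a pose let the fingers close. It gives the time, the measured TCP pose, the force and the opening at its end, in the units of the state.
- arm.observe(): the state, without advancing time (a new reading comes with each control period).
- arm.snapshot(name): name is "side" or "top"; returns the picture (384x512x3 uint8, red, green, blue); there is no depth.
- arm.calibration(name): a dict with "fx", "fy", "cx", "cy" (pixels), "R" (3x3) and "t" (3): a world point X has camera coordinates R X + t. Camera axes: x right, y down, z forward; pixel columns grow to the right and rows downward; lengths in m; the calibration is good to about 2 mm. A picture is of the moment at which its call begins. calibration takes no time and is no camera call.
- arm.finish_job(): hands the job in, once; it reports no verdict.
The state is a dict: "time": time; "joint_positions": joint angles; "qd": joint speeds; "effort": joint torques, N m; "tcp_pos": TCP position; "tcp_rot": TCP orientation; "wrist_force": force on the tool from outside, world axes, zero at the start; "wrist_torque": the same for the moment, N m; "opening": finger opening in m.
Only numpy, scipy, OpenCV 4.12 (cv2) and the standard library are available. Lean on these libraries where they do the work, as an engineer would, in place of code of your own. Each camera call takes 0.05 s, during which the arm holds its last target. There are 200 camera calls.

## Working session

There is one attempt and no reset: what is moved stays moved. The work goes in short steps, Python scripts to look and compute and a shell command to move; the robot and the scene stay as the last step left them, time stands still between calls to the robot, and variables do not carry over. Pictures are saved under pics/ and viewed, about 8 in all and at most 12, crops included, and the job is handed in when it is done.

```bash
mkdir -p pics; python3 - <<'E'
from bench import arm
import cv2, numpy as np
print(arm.observe())
for n in("side","top"):
    im=arm.snapshot(n); cv2.imwrite(f"pics/{n}0.png",im[:,:,::-1]); c=arm.calibration(n)
    print(n,{k:np.round(v,4).tolist() for k,v in c.items()}, (-np.array(c["R"]).T@np.array(c["t"])).round(3))
a=cv2.imread("pics/side0.png");b=cv2.imread("pics/top0.png")
E
```

```text
{'time': 0.0, 'joint_positions': array([-7.97551105e+01,  1.64533846e+01,  9.04241150e+01,  1.03649701e-04,
        7.32598668e+01, -8.59332650e+00]), 'qd': array([-0.13942408, -0.05981045, -0.04590582,  0.04102928, -0.04380265,
        0.00243272]), 'effort': array([-1.56779886e-03, -4.05978906e+01, -2.92628628e+01, -1.37963343e-04,
        5.71805664e-03, -5.49730181e-07]), 'tcp_pos': array([ 0.2178805 , -0.6381931 ,  0.24393546]), 'tcp_rot': array([-1.79864191e+02, -2.06233596e-02,  1.88381616e+01]), 'wrist_force': array([ 0.26919942, -0.92049399, -0.49627804]), 'wrist_torque': array([ 0.00223233, -0.00556716,  0.00566041]), 'opening': 0.08537215932125156}
side {'fx': 370.0849, 'fy': 370.0849, 'cx': 254.7698, 'cy': 187.0019, 'R': [[-0.8487, -0.5289, 0.0015], [-0.3075, 0.491, -0.8151], [0.4304, -0.6922, -0.5794]], 't': [0.5035, 0.3359, 0.9736]} [0.112 0.775 0.837]
top {'fx': 479.1151, 'fy': 479.1151, 'cx': 251.6672, 'cy': 198.6057, 'R': [[-0.014, -0.9999, 0.0045], [-0.9787, 0.0128, -0.2051], [0.205, -0.0073, -0.9787]], 't': [0.0162, 0.594, 1.4966]} [0.275 0.019 1.587]
```

View pics/side0.png

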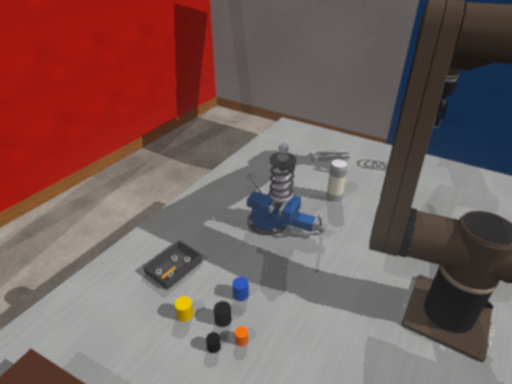

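View pics/top0.png

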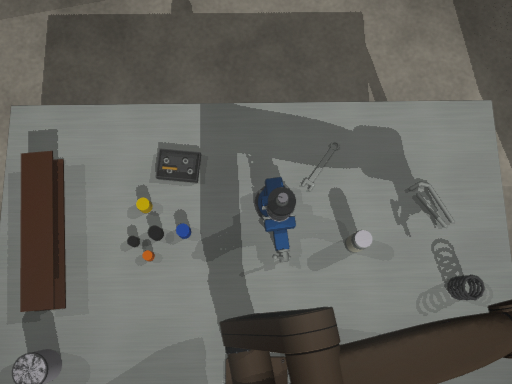

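The side view shows the knob at (284,148), on top of the damper in the blue vice. The candidates for the cap are:

| Candidate | Side pixel | Top pixel |
|---|---|---|
| yellow | (184,308) | (143,205) |
| blue | (241,289) | (183,231) |
| orange | (241,336) | (149,256) |
| large black | (222,314) | (156,233) |
| small black | (213,343) | (133,241) |

By the description, the large black one is the cap. I'll check it in a close crop and measure the positions.

```bash
cat > h.py <<'E'
import numpy as np, cv2
from bench import arm
def ray(n,u,v):
    c=arm.calibration(n);R=np.array(c["R"]);t=np.array(c["t"])
    d=R.T@np.array([(u-c["cx"])/c["fx"],(v-c["cy"])/c["fy"],1]); return -R.T@t,d/np.linalg.norm(d)
def onz(n,u,v,z):
    o,d=ray(n,u,v); return o+d*(z-o[2])/d[2]
def two(p,q):
    o1,d1=ray("side",*p);o2,d2=ray("top",*q)
    s=np.linalg.lstsq(np.c_[d1,-d2],o2-o1,rcond=None)[0]
    a,b=o1+d1*s[0],o2+d2*s[1]; return (a+b)/2,np.linalg.norm(a-b)
def proj(n,X):
    c=arm.calibration(n);p=np.array(c["R"])@X+np.array(c["t"]); return p[0]/p[2]*c["fx"]+c["cx"],p[1]/p[2]*c["fy"]+c["cy"]
def blobs(m,lo=20):
    n,l,s,c=cv2.connectedComponentsWithStats(m.astype(np.uint8)); return [(c[i].round(1),s[i].tolist()) for i in range(1,n) if s[i][4]>lo]
E
python3 - <<'E'
from h import *
s=cv2.imread("pics/side0.png");t=cv2.imread("pics/top0.png")
for n,im,(x0,x1,y0,y1) in(("side",s,(195,255,270,360)),("top",t,(120,200,190,265))):
    m=np.zeros(im.shape[:2],bool); m[y0:y1,x0:x1]=(im[y0:y1,x0:x1].max(2)<45)
    for c,st in blobs(m): print(n,c,st,onz(n,*c,0.03).round(3))
def cr(im,x,y,w,h): return cv2.resize(im[y:y+h,x:x+w],(400,300),interpolation=cv2.INTER_CUBIC)
o=np.vstack([np.hstack([cr(s,190,270,100,75+15)[:300],cr(t,120,190,80,60+10)]),np.hstack([cr(s,250,135,80,60),cr(t,250,180,60,45)])])
cv2.imwrite("pics/crop1.png",o)
E
```

```text
side [222.1 318.6] [215, 312, 15, 14, 154] [0.479 0.338 0.03 ]
side [212.9 342.6] [207, 334, 13, 18, 181] [0.459 0.403 0.03 ]
top [155.7 232.9] [149, 227, 15, 13, 150] [0.49  0.323 0.03 ]
top [133.6 241.3] [128, 237, 11, 10, 79] [0.464 0.394 0.03 ]
```

View pics/crop1.png

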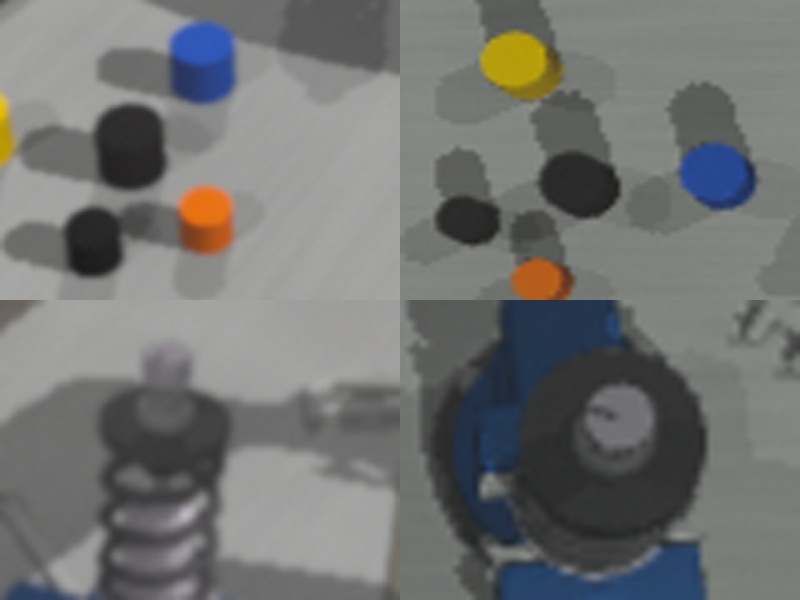

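The crop confirms that the large black cup, side (222.7,313.8) and top (156,233), is the cap. It is clearly larger than the other black one. The knob top is at top-view (283,197.4), with its index groove visible, and at side (283.4,148.4).

```bash
python3 - <<'E'
from h import *
print("cap",two((222.7,313.8),(156,233.2)),onz("side",222.7,313.8,.025),onz("top",156,233.2,.04))
print("knob",two((283.4,148.4),(283,197.6)),onz("side",283.4,148.4,.303),onz("top",283,197.4,.312))
t=cv2.imread("pics/top0.png")[185:220,260:305]
s=cv2.imread("pics/side0.png")[135:180,260:310]
# plate ellipse in top view
hsv=cv2.cvtColor(cv2.imread("pics/top0.png"),cv2.COLOR_BGR2HSV)
g=cv2.cvtColor(cv2.imread("pics/top0.png"),cv2.COLOR_BGR2GRAY)
m=np.zeros(g.shape,bool);m[180:220,260:305]=g[180:220,260:305]>130
print([(b,onz("top",*b[0],.31).round(4)) for b in blobs(m)])
m=np.zeros(g.shape,bool);m[180:222,262:300]=((g<75)&(hsv[...,1]<70))[180:222,262:300]
print([(b) for b in blobs(m)], "plate mid of bbox, check")
for X in ([.608,-.048,.268],): print(proj("top",np.array(X)),proj("side",np.array(X)))
E
```

```text
cap (array([0.48956415, 0.32286582, 0.02411983]), np.float64(0.001374358473853612)) [0.48847431 0.32316416 0.025     ] [0.48801009 0.32007422 0.04      ]
knob (array([ 0.5443552 , -0.0767045 ,  0.30008879]), np.float64(0.003215233436865657)) [ 0.5403266  -0.07223626  0.303     ] [ 0.54393256 -0.07527645  0.312     ]
[((array([292.4, 180.9]), [284, 180, 18, 3, 39]), array([ 0.5903, -0.1025,  0.31  ])), ((array([295.5, 186.7]), [287, 184, 18, 7, 43]), array([ 0.5738, -0.1105,  0.31  ]))]
[(array([280.1, 204.1]), [265, 186, 31, 35, 673])] plate mid of bbox, check
(np.float64(271.7099306147296), np.float64(178.65365738162478)) (np.float64(259.187844603584), np.float64(156.05486893999037))
```

```bash
python3 - <<'E'
from h import *
# sub-pixel knob-top centroid: upscaled, thresholded
for n,(x,y,w,h),th in(("top",(270,185,28,26),(95,105,115,125)),("side",(272,138,24,30),(120,130,140,150))):
    g=cv2.cvtColor(cv2.imread(f"pics/{n}0.png"),cv2.COLOR_BGR2GRAY)[y:y+h,x:x+w]
    G=cv2.resize(g,None,fx=8,fy=8,interpolation=cv2.INTER_CUBIC)
    for t in th:
        for c,st in sorted(blobs(G>t,300),key=lambda b:-b[1][4])[:2]:
            u=(np.array([st[0]+st[2]/2,st[1]+st[3]/2]))/8-.5+[x,y]; cc=(c+.5)/8-.5+[x,y]
            print(n,t,"bbox",u.round(2),np.array(st[2:4])/8,"cent",cc.round(2),st[4]/64,onz(n,*u,.312 if n=="top" else .303).round(4))
for p in [(281.5,201.0)]: print("plate top",onz("top",*p,.268))
# plate in the side view: crop centre (165,432)
print("plate side",onz("side",250+165.5/5-.5,135+132/5-.5,.268), "knob side",onz("side",282.9,147.9,.303),"knob top",onz("top",282.6,197,.312))
X=np.array([.544,-.0745,.312]); print(proj("top",X),proj("side",X-[0,0,.009]))
E
```

```text
top 95 bbox [291.56 197.5 ] [11.875 26.   ] cent [294.24 193.64] 114.78125 [ 0.5434 -0.0986  0.312 ]
top 95 bbox [282.5  197.12] [10.    9.25] cent [282.77 197.19] 65.78125 [ 0.5447 -0.0739  0.312 ]
top 105 bbox [291.88 197.5 ] [11.25 26.  ] cent [294.48 193.61] 106.3125 [ 0.5433 -0.0994  0.312 ]
top 105 bbox [282.5  197.12] [9.5 8.5] cent [282.9  197.18] 54.875 [ 0.5447 -0.0739  0.312 ]
top 115 bbox [292.  197.5] [11. 26.] cent [294.59 193.34] 97.890625 [ 0.5433 -0.0998  0.312 ]
top 125 bbox [292.19 186.62] [10.625  4.25 ] cent [292.95 186.08] 30.578125 [ 0.5737 -0.1012  0.312 ]
side 120 bbox [283.5  146.06] [24.    17.125] cent [284.16 144.16] 304.21875 [ 0.5467 -0.0847  0.303 ]
side 130 bbox [283.5  145.81] [24.    16.625] cent [284.25 143.89] 286.34375 [ 0.5474 -0.086   0.303 ]
side 140 bbox [283.5  145.69] [24.    16.375] cent [284.32 143.6 ] 263.65625 [ 0.5478 -0.0867  0.303 ]
side 150 bbox [283.5  145.38] [24.   15.75] cent [284.39 143.26] 239.203125 [ 0.5487 -0.0884  0.303 ]
plate top [ 0.54294597 -0.07404951  0.268     ]
plate side [ 0.53499312 -0.060791    0.268     ] knob side [ 0.54297385 -0.07407004  0.303     ] knob top [ 0.54505894 -0.07421842  0.312     ]
(np.float64(282.71405091607033), np.float64(197.37938832040396)) (np.float64(282.66106466780764), np.float64(147.74683257608288))
```

Both views put the knob at about (0.544, -0.074, 0.303), with the plate agreeing. Next I'll add a delta helper and work out the approach.

```bash
cat >> h.py <<'E'
from scipy.spatial.transform import Rotation as Ro
def delta(x,y,z,yaw):
    s=arm.observe(); R=Ro.from_euler("xyz",s["tcp_rot"],degrees=True); T=Ro.from_euler("xyz",[180,0,yaw],degrees=True)
    print("t",np.round(s["time"],2),"pos",s["tcp_pos"].round(4),"rot",s["tcp_rot"].round(2),"j6",s["joint_positions"][5].round(1))
    print("ROW",R.inv().apply(np.array([x,y,z])-s["tcp_pos"]).round(4),(R.inv()*T).as_rotvec().round(4))
E
python3 -c "
from h import *
delta(.544,-.074,.385,90)"; python3 -m pendant '0 0 -.1 0 0 0 0; 0 0 -.1 0 0 0 0'; python3 -c "
from h import *
delta(.544,-.074,.385,90)"
```

```text
t 0.1 pos [ 0.2179 -0.6383  0.2441] rot [-1.7988e+02 -2.0000e-02  1.8840e+01] j6 -8.6
ROW [ 0.4909 -0.429  -0.1399] [-0.0017 -0.0016 -1.242 ]
time: 0.3
tcp_pos: [0.2177, -0.6375, 0.3426]
tcp_rot: [-179.6, -0.1, 18.8]
wrist_force: [0.4, -1.3, 0.8]
opening: 0.0851
t 0.3 pos [ 0.2177 -0.6375  0.3426] rot [-1.7957e+02 -7.0000e-02  1.8830e+01] j6 -8.6
ROW [ 0.4908 -0.4283 -0.0387] [-0.0058 -0.0057 -1.2421]
```

```bash
python3 -m pendant '.49 -.428 -.04 0 0 -1.242 0;.49 -.428 -.04 0 0 -1.242 0;.49 -.428 -.04 0 0 -1.242 0;.49 -.428 -.04 0 0 -1.242 0;.49 -.428 -.04 0 0 -1.242 0;.49 -.428 -.04 0 0 -1.242 0;.49 -.428 -.04 0 0 -1.242 0;.49 -.428 -.04 0 0 -1.242 0'; python3 -c "
from h import *
delta(.544,-.074,.385,90)"
```

```text
time: 1.1
tcp_pos: [0.4182, -0.2911, 0.3695]
tcp_rot: [-180.0, -0.0, 87.9]
wrist_force: [0.8, 0.4, 0.8]
opening: 0.0853
t 1.1 pos [ 0.4182 -0.2911  0.3695] rot [-1.7998e+02 -3.0000e-02  8.7930e+01] j6 -44.2
ROW [ 0.2215  0.1179 -0.0154] [-0.0003 -0.0004 -0.0362]
```

```bash
python3 -m pendant '.2215 .118 -.015 0 0 -.036 0;.2215 .118 -.015 0 0 -.036 0;.2215 .118 -.015 0 0 -.036 0;.2215 .118 -.015 0 0 -.036 0;.2215 .118 -.015 0 0 -.036 0;.2215 .118 -.015 0 0 -.036 0;.2215 .118 -.015 0 0 -.036 0'; python3 -c "
from h import *
delta(.544,-.074,.303,90)
for k in range(3): print(arm.observe()['wrist_torque'],arm.observe()['wrist_force'])
"
```

```text
time: 1.8
tcp_pos: [0.5451, -0.0756, 0.3842]
tcp_rot: [-179.9, 0.0, 89.8]
wrist_force: [0.1, 0.5, 0.0]
opening: 0.0854
t 1.8 pos [ 0.5451 -0.0756  0.3842] rot [-179.92    0.     89.82] j6 -18.3
ROW [ 0.0016 -0.001   0.0812] [-0.0013  0.     -0.0031]
[-0.02027906 -0.02082866 -0.01613092] [0.10414756 0.45188126 0.02419255]
[-0.02027906 -0.02082866 -0.01613092] [0.10414756 0.45188126 0.02419255]
[-0.02027906 -0.02082866 -0.01613092] [0.10414756 0.45188126 0.02419255]
```

```bash
python3 -m pendant '.0016 -.001 .04 0 0 -.003 0;.0016 -.001 .08 0 0 -.003 0;.0016 -.001 .08 0 0 -.003 100;.0016 -.001 .08 0 0 -.003 140;.0016 -.001 .08 0 0 -.003 140;.0016 -.001 .08 0 0 -.003 140'; python3 - <<'E'
from h import *
delta(.544,-.074,.304,90)
o=[]
for n,(x,y,w,h) in(("side",(245,105,80,75)),("top",(245,160,80,75))):
    im=arm.snapshot(n); cv2.imwrite(f"pics/{n}1.png",im[:,:,::-1]); o.append(cv2.resize(im[y:y+h,x:x+w,::-1],(400,375),interpolation=cv2.INTER_CUBIC))
    s=arm.observe(); print(s["wrist_torque"].round(3),s["wrist_force"].round(2))
cv2.imwrite("pics/crop2.png",np.hstack(o))
E
```

```text
time: 2.4
tcp_pos: [0.545, -0.076, 0.308]
tcp_rot: [179.7, 0.1, 89.8]
wrist_force: [0.2, 0.1, -0.2]
opening: 0.0382
t 2.4 pos [ 0.545 -0.076  0.308] rot [1.7973e+02 9.0000e-02 8.9780e+01] j6 -18.3
ROW [ 0.002  -0.001   0.0039] [ 0.0047  0.0016 -0.0038]
[-0.019 -0.038  0.006] [-0.09 -0.08  0.48]
[-0.015  0.011 -0.039] [0.08 0.01 0.23]
```

View pics/crop2.png

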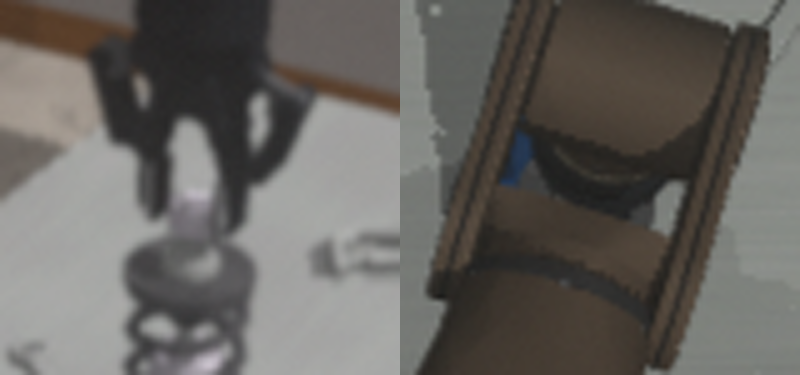

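The fingers straddle the knob, which sits between the pads at crop (195,215) in the side view. I'll correct by 2 mm and down 4 mm, then close.

```bash
python3 -m pendant '0 0 0 0 0 0 140'; python3 -m pendant '.0015 -.001 .002 0 0 0 140;.0015 -.001 .002 0 0 0 140;.0015 -.001 .002 0 0 0 150'; cat > chk.py <<'E'
import sys
from bench import arm
s=arm.observe(); print("  T",s["wrist_torque"].round(3),"F",s["wrist_force"].round(1),"e6",s["effort"][5].round(3),"j6",s["joint_positions"][5].round(1),"yaw",s["tcp_rot"][2].round(2),"pos",s["tcp_pos"].round(4))
if len(sys.argv)>1: sys.exit(abs(s["wrist_torque"][2])>float(sys.argv[1]))
E
python3 chk.py; python3 -m pendant '0 0 0 0 0 0 160;0 0 0 0 0 0 165;0 0 0 0 0 0 170';python3 chk.py;python3 -m pendant '0 0 0 0 0 0 175;0 0 0 0 0 0 180;0 0 0 0 0 0 180';python3 chk.py
```

```text
time: 2.6
tcp_pos: [0.5444, -0.0754, 0.3061]
tcp_rot: [179.9, 0.0, 89.8]
wrist_force: [-0.1, 0.3, 0.4]
opening: 0.0384
time: 2.9
tcp_pos: [0.5429, -0.0735, 0.3027]
tcp_rot: [-180.0, -0.0, 89.8]
wrist_force: [0.2, 0.5, -1.0]
opening: 0.0351
  T [ 0.07  -0.014 -0.01 ] F [ 0.2  0.5 -1. ] e6 0.001 j6 -18.2 yaw 89.84 pos [ 0.5429 -0.0735  0.3027]
time: 3.2
tcp_pos: [0.5436, -0.0737, 0.303]
tcp_rot: [179.9, 0.0, 89.8]
wrist_force: [3.2, 0.4, -0.6]
opening: 0.0284
  T [ 0.009 -0.421 -0.001] F [ 3.2  0.4 -0.6] e6 0.005 j6 -18.2 yaw 89.83 pos [ 0.5436 -0.0737  0.303 ]
time: 3.5
tcp_pos: [0.5438, -0.0737, 0.3033]
tcp_rot: [179.8, 0.0, 89.8]
wrist_force: [5.5, -0.3, -0.0]
opening: 0.0264
  T [ 0.091 -0.851  0.014] F [ 5.5 -0.3 -0. ] e6 0.012 j6 -18.2 yaw 89.83 pos [ 0.5438 -0.0737  0.3033]
```

```bash
python3 -m pendant '0 .001 0 0 0 0 185;0 .001 0 0 0 0 185';python3 chk.py;python3 -m pendant '0 0 0 0 0 0 200;0 0 0 0 0 0 200';python3 chk.py;python3 -m pendant '0 0 0 0 0 0 255;0 0 0 0 0 0 255;0 0 0 0 0 0 255';python3 chk.py
```

```text
time: 3.7
tcp_pos: [0.5439, -0.0737, 0.3033]
tcp_rot: [-180.0, 0.0, 89.8]
wrist_force: [1.1, -0.4, 1.6]
opening: 0.0257
  T [ 0.027 -0.3    0.03 ] F [ 1.1 -0.4  1.6] e6 0.007 j6 -18.1 yaw 89.83 pos [ 0.5439 -0.0737  0.3033]
time: 3.9
tcp_pos: [0.5439, -0.0737, 0.3033]
tcp_rot: [-180.0, 0.0, 89.8]
wrist_force: [1.0, 0.3, 3.6]
opening: 0.0259
  T [ 0.047 -0.233 -0.015] F [1.  0.3 3.6] e6 0.007 j6 -18.1 yaw 89.83 pos [ 0.5439 -0.0737  0.3033]
time: 4.2
tcp_pos: [0.5439, -0.0737, 0.3033]
tcp_rot: [180.0, 0.0, 89.8]
wrist_force: [0.4, 0.8, 3.3]
opening: 0.0256
  T [ 0.187 -0.109  0.023] F [0.4 0.8 3.3] e6 0.006 j6 -18.1 yaw 89.83 pos [ 0.5439 -0.0737  0.3033]
```

```bash
alias=1; q(){ python3 chk.py "$@"; }
python3 -m pendant '0 0 0 0 0 .1 255;0 0 0 0 0 .1 255'>/dev/null;q;python3 -m pendant '0 0 0 0 0 .1 255;0 0 0 0 0 .1 255'>/dev/null;q;python3 -m pendant '0 0 0 0 0 .1 255;0 0 0 0 0 .1 255'>/dev/null;q;python3 -m pendant '0 0 0 0 0 .1 255;0 0 0 0 0 .1 255'>/dev/null;q;python3 -m pendant '0 0 0 0 0 .1 255;0 0 0 0 0 .1 255'>/dev/null;q;python3 -m pendant '0 0 0 0 0 .1 255;0 0 0 0 0 .1 255'>/dev/null;q;python3 -m pendant '0 0 0 0 0 .1 255;0 0 0 0 0 .1 255'>/dev/null;q
```

```text
T [ 0.123 -0.088  0.002] F [0.3 0.5 3. ] e6 0.254 j6 -12.4 yaw 84.1 pos [ 0.5441 -0.0737  0.3033]
  T [ 0.134 -0.168 -0.004] F [1.5 1.5 3.9] e6 0.234 j6 -6.8 yaw 78.46 pos [ 0.5442 -0.0737  0.3033]
  T [ 0.087 -0.377 -0.016] F [3.1 1.2 3.9] e6 0.211 j6 -1.1 yaw 72.79 pos [ 0.5444 -0.0738  0.3033]
  T [ 0.09  -0.52  -0.031] F [3.3 1.  4.7] e6 0.256 j6 4.6 yaw 67.11 pos [ 0.5445 -0.0738  0.3033]
  T [ 0.002 -0.634  0.041] F [ 4.2 -0.6  4.2] e6 0.321 j6 10.3 yaw 61.42 pos [ 0.5446 -0.0739  0.3033]
  T [ 0.006 -0.678  0.004] F [ 5.1 -0.8  3.3] e6 0.252 j6 16.0 yaw 55.66 pos [ 0.5447 -0.074   0.3033]
  T [-0.118 -0.78  -0.053] F [ 5.1 -0.2  3.7] e6 0.206 j6 21.8 yaw 49.92 pos [ 0.5449 -0.074   0.3033]
```

```bash
cat > chk.py <<'E'
import sys, numpy as np
from bench import arm
S=[arm.observe()]
for k in range(4): arm.snapshot("top"); S.append(arm.observe())
m=lambda k:np.mean([s[k] for s in S],0)
T=m("wrist_torque");s=S[-1]
print("t %.1f"%s["time"],"Tz %.3f"%T[2],"F",m("wrist_force").round(1),"e6",m("effort")[5].round(3),"j6",s["joint_positions"][5].round(1),"yaw",s["tcp_rot"][2].round(2),"pos",s["tcp_pos"].round(4))
if len(sys.argv)>1: sys.exit(int(abs(T[2])>float(sys.argv[1])))
E
q(){ python3 chk.py "$@"; }
python3 -m pendant '.0006 .0008 0 0 0 0 255;.0006 .0008 0 0 0 0 255'>/dev/null;q;python3 -m pendant '0 0 0 0 0 .07 255;0 0 0 0 0 .07 255'>/dev/null;q .13&&python3 -m pendant '0 0 0 0 0 .07 255;0 0 0 0 0 .07 255'>/dev/null;q .13 && python3 -m pendant '0 0 0 0 0 .07 255;0 0 0 0 0 .07 255'>/dev/null;q .13
```

```text
t 6.0 Tz -0.115 F [ 2.1 -0.3  4.7] e6 -0.105 j6 21.8 yaw 49.93 pos [ 0.545  -0.0741  0.3033]
t 6.4 Tz -0.068 F [ 2.6 -0.5  4.8] e6 -0.031 j6 25.8 yaw 45.94 pos [ 0.545  -0.0741  0.3033]
t 6.8 Tz -0.008 F [ 2.5 -1.1  5.2] e6 0.04 j6 29.8 yaw 41.94 pos [ 0.5451 -0.0742  0.3033]
t 7.2 Tz 0.091 F [ 3.6 -2.2  4.7] e6 0.134 j6 33.8 yaw 37.95 pos [ 0.5452 -0.0743  0.3033]
```

```bash
q(){ python3 chk.py "$@"; }
python3 -m pendant '0 0 0 0 0 .07 255;0 0 0 0 0 .14 255;0 0 0 0 0 .14 255'>/dev/null;q .13&&python3 -m pendant '0 0 0 0 0 .07 255;0 0 0 0 0 .14 255;0 0 0 0 0 .14 255'>/dev/null&&q .14&&python3 -m pendant '0 0 0 0 0 .07 255;0 0 0 0 0 .14 255;0 0 0 0 0 .14 255'>/dev/null&&q .14&&python3 -m pendant '0 0 0 0 0 .07 255;0 0 0 0 0 .07 255'>/dev/null&&q .14&&python3 -m pendant '0 0 0 0 0 .07 255;0 0 0 0 0 .07 255'>/dev/null&&q .14
```

```text
t 7.7 Tz -0.023 F [ 3.7 -2.9  5.1] e6 0.011 j6 41.9 yaw 29.83 pos [ 0.5453 -0.0745  0.3033]
t 8.2 Tz -0.054 F [ 4.1 -3.5  5.1] e6 -0.026 j6 49.9 yaw 21.8 pos [ 0.5454 -0.0747  0.3033]
t 8.7 Tz 0.001 F [ 4.6 -4.6  5. ] e6 0.039 j6 57.9 yaw 13.79 pos [ 0.5455 -0.0748  0.3033]
t 9.1 Tz 0.052 F [ 4.5 -4.2  4.8] e6 0.11 j6 61.9 yaw 9.8 pos [ 0.5455 -0.075   0.3033]
t 9.5 Tz 0.187 F [ 4.6 -4.7  4.7] e6 0.219 j6 65.9 yaw 5.82 pos [ 0.5455 -0.0751  0.3033]
```

```bash
q(){ python3 chk.py "$@"; }
q; python3 -m pendant '.0011 .0013 0 0 0 0 255;.0011 .0013 0 0 0 0 255'>/dev/null;q .22&&python3 -m pendant '0 0 0 0 0 .02 255;0 0 0 0 0 .02 255'>/dev/null&&q
```

```text
t 9.7 Tz 0.191 F [ 4.8 -4.5  4.7] e6 0.178 j6 65.9 yaw 5.82 pos [ 0.5455 -0.0751  0.3033]
t 10.1 Tz 0.175 F [ 0.3 -1.5  6.7] e6 0.175 j6 65.8 yaw 5.83 pos [ 0.5456 -0.0752  0.3033]
t 10.5 Tz 0.174 F [ 0.9 -1.6  6.4] e6 0.222 j6 67.0 yaw 4.7 pos [ 0.5456 -0.0752  0.3032]
```

```bash
q(){ python3 chk.py "$@"; }
q;python3 -m pendant '0 0 0 0 0 .03 255;0 0 0 0 0 .03 255'>/dev/null;q; q
```

```text
t 10.7 Tz 0.188 F [ 0.7 -1.9  6.8] e6 0.21 j6 67.0 yaw 4.7 pos [ 0.5456 -0.0752  0.3032]
t 11.1 Tz 0.267 F [ 0.4 -1.6  6.5] e6 0.277 j6 68.7 yaw 3.0 pos [ 0.5456 -0.0752  0.3032]
t 11.3 Tz 0.260 F [ 0.6 -1.7  6.4] e6 0.26 j6 68.7 yaw 3.0 pos [ 0.5456 -0.0752  0.3033]
```

The knob is bottomed: Tz rose steadily to 0.26 N m and held there. The torque zeros at 0 and 0.84 rad, plus the stop at about 1.35 rad of turn, fit a start at click 3 only. The sixth click should then be at yaw ≈ 161.8°. I'll back off, with a no-slip check at yaw 41.9.

```bash
q(){ python3 chk.py "$@"; }
python3 -m pendant '0 0 0 0 0 -.14 255;0 0 0 0 0 -.28 255;0 0 0 0 0 -.42 255;0 0 0 0 0 -.56 255;0 0 0 0 0 -.68 255;0 0 0 0 0 -.68 255'>/dev/null;q
python3 -m pendant '0 0 0 0 0 -.1 255;0 0 0 0 0 -.1 255'>/dev/null;q
python3 -m pendant '0 0 0 0 0 -.13 255;0 0 0 0 0 -.26 255;0 0 0 0 0 -.39 255;0 0 0 0 0 -.52 255;0 0 0 0 0 -.63 255;0 0 0 0 0 -.74 255;0 0 0 0 0 -.74 255'>/dev/null;q
```

```text
t 12.1 Tz 0.031 F [-1.1  0.5  7.6] e6 -0.058 j6 29.8 yaw 41.89 pos [ 0.5452 -0.0742  0.3032]
t 12.5 Tz -0.061 F [-1.2  0.7  7.9] e6 -0.106 j6 24.1 yaw 47.61 pos [ 0.5451 -0.0741  0.3032]
t 13.4 Tz 0.039 F [-5.2  2.1  8.6] e6 -0.061 j6 -18.4 yaw 90.03 pos [ 0.544  -0.0737  0.3032]
```

```bash
q(){ python3 chk.py "$@"; }
python3 -m pendant '.0005 -.0013 0 0 0 -.1 255;.0005 -.0013 0 0 0 -.22 255;.0005 -.0013 0 0 0 -.34 255;.0005 -.0013 0 0 0 -.42 255;.0005 -.0013 0 0 0 -.42 255'>/dev/null;q
python3 -m pendant '0 0 0 0 0 -.14 255;0 0 0 0 0 -.28 255;0 0 0 0 0 -.42 255;0 0 0 0 0 -.42 255'>/dev/null;q
python3 -m pendant '0 0 0 0 0 -.12 255;0 0 0 0 0 -.24 255;0 0 0 0 0 -.32 255;0 0 0 0 0 -.32 255'>/dev/null;q
python3 -m pendant '0 0 0 0 0 -.1 255;0 0 0 0 0 -.1 255'>/dev/null;q
```

```text
t 14.1 Tz 0.027 F [-3.2  0.5  8.3] e6 -0.037 j6 -42.4 yaw 114.08 pos [ 0.5433 -0.0738  0.3032]
t 14.7 Tz 0.023 F [-5.2 -1.   9.1] e6 -0.074 j6 -66.5 yaw 138.14 pos [ 0.5428 -0.0742  0.3032]
t 15.3 Tz 0.112 F [-5.6 -2.4  8.7] e6 0.04 j6 -84.8 yaw 156.49 pos [ 0.5425 -0.0746  0.3032]
t 15.7 Tz 0.022 F [-5.9 -2.   9. ] e6 -0.048 j6 -90.5 yaw 162.2 pos [ 0.5425 -0.0748  0.3032]
```

```bash
python3 -m pendant '.0012 -.001 0 0 0 0 255;.0012 -.001 0 0 0 0 255;.0012 -.001 0 0 0 0 100;.0012 -.001 0 0 0 0 100;.0012 -.001 0 0 0 0 100;.0012 -.001 0 0 0 0 100;.0012 -.001 0 0 0 0 100'; python3 -c "
import numpy as np
# yaw, x, y, Fx, Fy ; P = A + Rz(yaw) d - F/k (low F weight)
D=np.array([[89.83,.5439,-.0737,.4,.8],[41.94,.5451,-.0742,2.5,-1.1],[5.83,.5456,-.0752,.3,-1.5],[3,.5456,-.0752,.5,-1.6],[41.9,.5452,-.0742,-1.1,.5],[114,.5433,-.0738,-3.2,.5],[138,.5428,-.0742,-5.2,-1],[162.2,.5425,-.0748,-5.9,-2]])
A=[];b=[]
for w,x,y,fx,fy in D:
    c,s=np.cos(np.radians(w)),np.sin(np.radians(w)); A+=[[1,0,c,-s,fx],[0,1,s,c,fy]]; b+=[x,y]
r=np.linalg.lstsq(np.array(A),np.array(b),rcond=None); print(r[0].round(5),r[1])
r=np.linalg.lstsq(np.array(A)[:,:4],np.array(b),rcond=None); print(r[0].round(5),r[1])
"
python3 -c "
from h import *
s=arm.observe();print(s['wrist_force'],s['opening']);delta(.544,-.075,.42,162)"
```

```text
time: 16.4
tcp_pos: [0.5432, -0.0748, 0.3023]
tcp_rot: [180.0, -0.1, 162.0]
wrist_force: [-0.6, -0.6, 0.6]
opening: 0.052
[ 5.4392e-01 -7.5360e-02  1.7000e-03  1.0000e-05 -3.0000e-05] [7.8030524e-09]
[ 0.54397 -0.07529  0.00161  0.     ] [2.38370138e-08]
[-0.62087054 -0.62374006  0.63527061] 0.05198020653142705
t 16.4 pos [ 0.5432 -0.0748  0.3023] rot [ 1.8000e+02 -8.0000e-02  1.6204e+02] j6 -90.5
ROW [-7.000e-04  1.000e-04 -1.177e-01] [ 0.0001 -0.0014  0.0008]
```

```bash
python3 -m pendant '0 0 -.05 0 0 0 100;0 0 -.1 0 0 0 100;0 0 -.12 0 0 0 100' | head -2; python3 - <<'E'
from h import *
t=cv2.imread("pics/top0.png").astype(int);s=cv2.imread("pics/side0.png").astype(int)
C=np.array([.4895,.322])
for n,im in(("top",t),("side",s)):
    B,G,R=im[...,0],im[...,1],im[...,2]
    reg=np.zeros(B.shape,bool); reg[190:270,115:205]=n=="top"; 
    if n=="side": reg[265:360,165:260]=True
    for nm,m in(("blue",(B>110)&(R<80)),("orange",(R>150)&(G<150)&(B<80)),("yellow",(R>130)&(G>110)&(B<70)),("black",im.max(2)<48)):
        for c,st in blobs(m&reg):
            bb=(st[0]+st[2]/2-.5,st[1]+st[3]/2-.5); p=onz(n,*bb,.028); d=p[:2]-C
            print(n,nm,st,p.round(3),"from cap: dist %.3f dir %.0f"%(np.hypot(*d),np.degrees(np.arctan2(d[1],d[0]))))
delta(.4895,.322,.2,90)
E
```

```text
time: 16.7
tcp_pos: [0.5443, -0.0752, 0.429]
top blue [176, 223, 13, 14, 146] [0.501 0.238 0.028] from cap: dist 0.085 dir -82
top orange [142, 251, 10, 9, 71] [0.419 0.351 0.028] from cap: dist 0.076 dir 157
top yellow [136, 197, 14, 16, 156] [0.586 0.37  0.028] from cap: dist 0.108 dir 26
top black [149, 226, 15, 14, 159] [0.492 0.322 0.028] from cap: dist 0.003 dir 11
top black [128, 236, 11, 11, 88] [0.465 0.397 0.028] from cap: dist 0.079 dir 108
side blue [233, 277, 15, 24, 260] [0.494 0.235 0.028] from cap: dist 0.087 dir -87
side orange [165, 267, 10, 10, 28] [0.699 0.291 0.028] from cap: dist 0.211 dir -8
side orange [179, 310, 9, 12, 56] [0.569 0.382 0.028] from cap: dist 0.100 dir 37
side orange [235, 327, 13, 19, 178] [0.413 0.352 0.028] from cap: dist 0.082 dir 159
side yellow [165, 267, 10, 10, 26] [0.699 0.291 0.028] from cap: dist 0.211 dir -8
side yellow [175, 297, 18, 25, 326] [0.581 0.367 0.028] from cap: dist 0.102 dir 26
side yellow [235, 327, 13, 10, 93] [0.42  0.342 0.028] from cap: dist 0.073 dir 164
side black [215, 304, 15, 22, 247] [0.487 0.327 0.028] from cap: dist 0.006 dir 111
side black [207, 334, 13, 18, 192] [0.46  0.401 0.028] from cap: dist 0.085 dir 110
t 16.7 pos [ 0.5443 -0.0752  0.429 ] rot [-180.      0.47  162.04] j6 -90.5
ROW [0.1765 0.361  0.2276] [0.0051 0.0071 1.2573]
```

```bash
python3 -m pendant '.176 .361 .2 0 0 .21 60;.176 .361 .2 0 0 .21 60;.176 .361 .2 0 0 .21 60;.176 .361 .2 0 0 .21 60;.176 .361 .2 0 0 .21 60;.176 .361 .2 0 0 .21 60;.176 .361 .2 0 0 .21 60;.176 .361 .2 0 0 .21 60' | head -2; python3 - <<'E'
from h import *
o=[]
for n,(x,y,w,h) in(("side",(195,95,200,150)),("top",(262,184,40,30))):
    im=arm.snapshot(n); cv2.imwrite(f"pics/{n}2.png",im[:,:,::-1]); o.append(cv2.resize(im[y:y+h,x:x+w,::-1],(400,300),interpolation=cv2.INTER_CUBIC))
cv2.imwrite("pics/crop3.png",np.hstack(o))
# knob-top groove: darkest pixels on bright disc, before/after, ray angle
for k in(0,2):
    g=cv2.cvtColor(cv2.imread(f"pics/top{k}.png"),cv2.COLOR_BGR2GRAY); print(g[192:203,277:290])
delta(.4895,.323,.12,150)
E
```

```text
time: 17.5
tcp_pos: [0.4931, 0.2801, 0.2445]
[[ 51  51  51  52  63  62  76  58  52  52  53  53  52]
 [ 52  52  63  90 108 109 110 110 100  63  52  52  52]
 [ 52  61 105 111 112 112 113 113 112 108  67  52  53]
 [ 52  89 111 114 113 112 113 113 113 113  88  59  53]
 [ 55  79  74  83  96 110 113 113 113 115 101  63  51]
 [ 68 106  97  95  71  94 110 113 113 114 113  68  53]
 [ 76 109 113 112 109 111 112 113 113 113 113  65  50]
 [ 69  94 112 112 113 114 114 113 113 115  97  63  49]
 [ 72  68 108 113 113 113 114 113 113 105  89  60  48]
 [ 76  70  67 102 113 113 114 113 104  75  76  56  49]
 [ 72  66  59  77  88  80  81  69  83  77  71  53  50]]
[[ 56  55  54  55  70  71  84  83  74  74  72  72  72]
 [ 55  56  80 116 154 160 161 167 128  82  71  71  73]
 [ 54  51 139 161 166 166 167 167 165 151  92  72  73]
 [ 56 131 161 168 169 168 168 166 168 167 126  81  73]
 [ 83 144 165 168 167 169 168 168 167 168 146  88  70]
 [ 64 156 167 167 168 169 168 168 169 168 168 101  73]
 [ 97 160 170 169 151 112 161 169 169 169 172  98  69]
 [ 91 135 167 171 116 133 164 168 169 169 144  89  68]
 [103  84 156 151 104 159 169 170 170 173 129  82  67]
 [112  86  93 102 134 166 172 171 162 129 119  82  68]
 [106  95  92 117 120 135 145 116 131 123 119  80  69]]
t 17.6 pos [0.4903 0.2819 0.2408] rot [-179.73   -0.36  150.33] j6 -40.8
ROW [0.0203 0.0359 0.1207] [-0.0048 -0.0062  0.0058]
```

View pics/crop3.png

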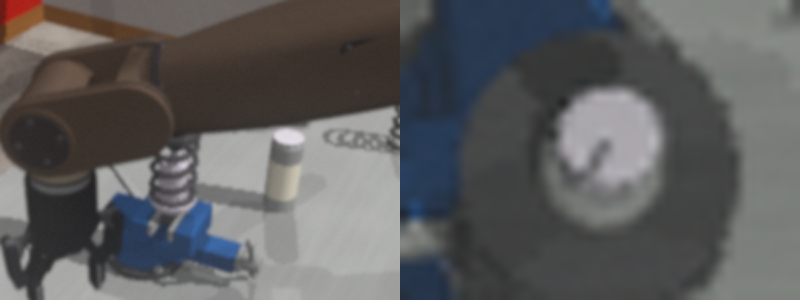

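The knob groove, at crop (597,158), has turned about +72° (three clicks) from its first direction. That agrees with click 3 → 6. Next is the cap.

```bash
python3 -m pendant '.0203 .036 .05 0 0 0 60;.0203 .036 .1 0 0 0 60;.0203 .036 .12 0 0 0 60;.0203 .036 .12 0 0 0 60;.0203 .036 .12 0 0 0 60' | head -2; python3 - <<'E'
from h import *
o=[]
for n,(x,y,w,h) in(("side",(180,235,120,110)),("top",(110,180,100,92))):
    im=arm.snapshot(n); cv2.imwrite(f"pics/{n}3.png",im[:,:,::-1]); o.append(cv2.resize(im[y:y+h,x:x+w,::-1],(400,367),interpolation=cv2.INTER_CUBIC))
cv2.imwrite("pics/crop4.png",np.hstack(o)); print(arm.observe()["opening"])
delta(.4895,.323,.037,150)
E
```

```text
time: 18.1
tcp_pos: [0.4947, 0.3192, 0.1259]
0.06552935917652365
t 18.2 pos [0.4962 0.3198 0.1284] rot [179.77   0.18 149.95] j6 -37.0
ROW [ 0.0077 -0.001   0.0913] [ 0.004   0.0032 -0.0008]
```

View pics/crop4.png

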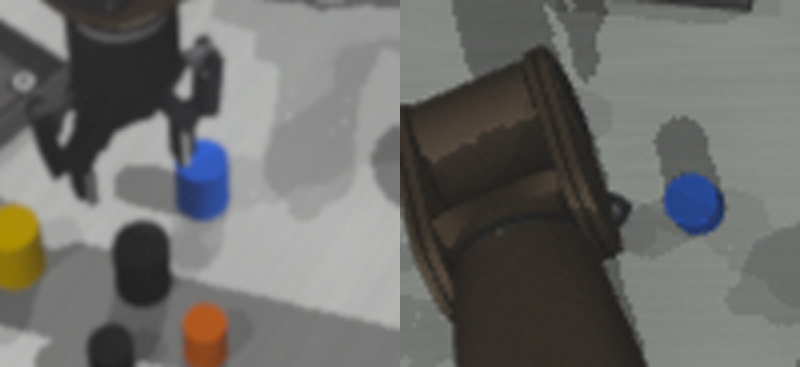

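The cap stands below the open fingers, at side px (222.6,313.8), with clear room on both sides. I'll descend.

```bash
python3 -m pendant '.0077 -.001 .03 0 0 0 60;.0077 -.001 .03 0 0 0 60;.0077 -.001 .03 0 0 0 60'|head -2;  python3 -c "
from h import *
delta(.4895,.323,.037,150)"
```

```text
time: 18.5
tcp_pos: [0.4877, 0.3226, 0.0969]
t 18.5 pos [0.4877 0.3226 0.0969] rot [1.7992e+02 7.0000e-02 1.4998e+02] j6 -36.4
ROW [-0.0013  0.0012  0.0599] [ 0.0013  0.0011 -0.0003]
```

```bash
python3 -m pendant '-.0013 .0012 .03 0 0 0 60;-.0013 .0012 .06 0 0 0 60;-.0013 .0012 .06 0 0 0 60;-.0013 .0012 .06 0 0 0 60;-.0013 .0012 .06 0 0 0 100;-.0013 .0012 .06 0 0 0 115;-.0013 .0012 .06 0 0 0 125;-.0013 .0012 .06 0 0 0 130'; python3 -m pendant '0 0 0 0 0 0 130;0 0 0 0 0 0 130';
```

```text
time: 19.3
tcp_pos: [0.4902, 0.3237, 0.0378]
tcp_rot: [179.8, 0.1, 150.0]
wrist_force: [-1.7, -0.7, 6.8]
opening: 0.0428
time: 19.5
tcp_pos: [0.4902, 0.3237, 0.0378]
tcp_rot: [179.8, 0.1, 150.0]
wrist_force: [-1.3, -0.6, 8.2]
opening: 0.0432
```

```bash
python3 -m pendant '0 0 0 0 0 0 85;0 0 0 0 0 0 85;0 0 0 0 0 0 85;0 0 0 0 0 .15 85;0 0 0 0 0 .3 85;0 0 0 0 0 .45 85;0 0 0 0 0 .6 85;0 0 0 0 0 .75 85'; python3 -m pendant '0 0 0 0 0 .15 85;0 0 0 0 0 .3 85;0 0 0 0 0 .45 85;0 0 0 0 0 .6 85;0 0 0 0 0 .75 85;0 0 0 0 0 .82 85;0 0 0 0 0 .82 85;0 0 0 0 0 .82 100';python3 -m pendant '0 0 0 0 0 0 110;0 0 0 0 0 0 115;0 0 0 0 0 0 120;0 0 0 0 0 0 125;0 0 0 0 0 0 130;0 0 0 0 0 0 150;0 0 0 0 0 0 255;0 0 0 0 0 0 255'; python3 -c "
from h import *
delta(.5440,-.0753,.36,60)"
```

```text
time: 20.3
tcp_pos: [0.4884, 0.3228, 0.0348]
tcp_rot: [-180.0, 0.0, 106.7]
wrist_force: [0.2, 0.8, 0.3]
opening: 0.0574
time: 21.1
tcp_pos: [0.4885, 0.3229, 0.0349]
tcp_rot: [-180.0, 0.0, 60.1]
wrist_force: [-0.5, -0.6, -1.1]
opening: 0.0521
time: 21.9
tcp_pos: [0.489, 0.3231, 0.0357]
tcp_rot: [180.0, -0.0, 60.0]
wrist_force: [-1.4, -0.4, 3.8]
opening: 0.043
t 21.9 pos [0.489  0.3231 0.0357] rot [ 1.7998e+02 -3.0000e-02  6.0030e+01] j6 53.5
ROW [-0.3175  0.2468 -0.3244] [ 0.0003 -0.0005  0.0006]
```

```bash
python3 -m pendant '0 0 0 0 0 0 85;0 0 0 0 0 0 85;0 0 0 0 0 0 85;0 0 0 0 0 -.15 85;0 0 0 0 0 -.3 85;0 0 0 0 0 -.45 85;0 0 0 0 0 -.6 85;0 0 0 0 0 -.75 85'|sed -n 2,4p; python3 -m pendant '0 0 0 0 0 -.15 85;0 0 0 0 0 -.3 85;0 0 0 0 0 -.45 85;0 0 0 0 0 -.6 85;0 0 0 0 0 -.75 85;0 0 0 0 0 -.82 85;0 0 0 0 0 -.82 85;0 0 0 0 0 -.82 100';python3 -m pendant '0 0 0 0 0 0 110;0 0 0 0 0 0 115;0 0 0 0 0 0 120;0 0 0 0 0 0 125;0 0 0 0 0 0 130;0 0 0 0 0 0 150;0 0 0 0 0 0 255;0 0 0 0 0 0 255'; python3 -m pendant '0 0 -.02 0 0 0 255;0 0 -.02 0 0 0 255;0 0 -.02 0 0 0 255'; python3 -c "
from h import *
delta(.5440,-.0753,.37,150)"
```

```text
tcp_pos: [0.4884, 0.3228, 0.0348]
tcp_rot: [-180.0, 0.0, 103.4]
wrist_force: [0.1, -0.5, -0.3]
time: 23.5
tcp_pos: [0.4885, 0.3229, 0.035]
tcp_rot: [-180.0, -0.0, 149.9]
wrist_force: [-0.3, -1.0, -0.7]
opening: 0.052
time: 24.3
tcp_pos: [0.489, 0.3231, 0.0357]
tcp_rot: [180.0, 0.0, 150.0]
wrist_force: [-0.5, -0.3, 4.7]
opening: 0.0429
time: 24.6
tcp_pos: [0.4887, 0.323, 0.0549]
tcp_rot: [180.0, 0.0, 150.0]
wrist_force: [-0.3, 0.0, 0.1]
opening: 0.0427
t 24.6 pos [0.4887 0.323  0.0549] rot [1.7998e+02 1.0000e-02 1.4999e+02] j6 -36.4
ROW [-0.2472 -0.3171 -0.3151] [ 0.0003  0.0002 -0.0002]
```

```bash
python3 -m pendant '0 0 -.05 0 0 0 255;0 0 -.1 0 0 0 255;0 0 -.15 0 0 0 255;0 0 -.2 0 0 0 255;-.02 -.025 -.25 0 0 0 255;-.04 -.05 -.3 0 0 0 255;-.06 -.08 -.325 0 0 0 255;-.09 -.115 -.325 0 0 0 255'|sed -n 2,4p;python3 -c "
from h import *
delta(.5440,-.0753,.38,150)"
```

```text
tcp_pos: [0.5092, 0.1835, 0.3841]
tcp_rot: [179.7, 0.3, 150.1]
wrist_force: [1.1, 0.9, -0.8]
t 25.4 pos [0.5092 0.1835 0.3841] rot [179.69   0.34 150.15] j6 -51.1
ROW [-0.159  -0.2072  0.004 ] [0.0054 0.0059 0.0026]
```

```bash
python3 -m pendant '-.03 -.04 .004 0 0 0 255;-.06 -.08 .004 0 0 0 255;-.09 -.117 .004 0 0 0 255;-.12 -.157 .004 0 0 0 255;-.145 -.19 .004 0 0 0 255;-.159 -.207 .004 0 0 0 255;-.159 -.207 .004 0 0 0 255;-.159 -.207 .004 0 0 0 255'|sed -n 2,4p;python3 -m pendant '0 0 0 0 0 0 255;0 0 0 0 0 0 255;0 0 0 0 0 0 255';python3 -c "
from h import *
delta(.5440,-.0753,.36,150)"
```

```text
tcp_pos: [0.5422, -0.0753, 0.374]
tcp_rot: [180.0, -0.1, 149.9]
wrist_force: [1.0, 0.4, 0.4]
time: 26.5
tcp_pos: [0.5424, -0.0742, 0.3755]
tcp_rot: [180.0, 0.0, 150.1]
wrist_force: [-0.0, -0.3, -0.1]
opening: 0.0429
t 26.5 pos [ 0.5424 -0.0742  0.3755] rot [1.7999e+02 1.0000e-02 1.5009e+02] j6 -78.5
ROW [-0.002  -0.0002  0.0155] [0.0001 0.0001 0.0015]
```

```bash
python3 -m pendant '-.002 0 0 0 0 0 255;-.002 0 .015 0 0 0 255;-.002 0 .015 0 0 0 255;-.002 0 .015 0 0 0 255';python3 - <<'E'
from h import *
delta(.5440,-.0753,.32,150)
o=[]
for n,(x,y,w,h) in(("side",(245,90,80,75)),("top",(245,160,80,75))):
    im=arm.snapshot(n); cv2.imwrite(f"pics/{n}4.png",im[:,:,::-1]); o.append(cv2.resize(im[y:y+h,x:x+w,::-1],(400,375),interpolation=cv2.INTER_CUBIC))
cv2.imwrite("pics/crop5.png",np.hstack(o))
E
```

```text
time: 26.9
tcp_pos: [0.5437, -0.0761, 0.3591]
tcp_rot: [-180.0, -0.1, 150.0]
wrist_force: [-0.4, -0.2, 0.6]
opening: 0.0428
t 26.9 pos [ 0.5437 -0.0761  0.3591] rot [-1.7997e+02 -1.4000e-01  1.4999e+02] j6 -78.5
ROW [0.     0.0008 0.0391] [-0.0005 -0.0024 -0.0002]
```

View pics/crop5.png

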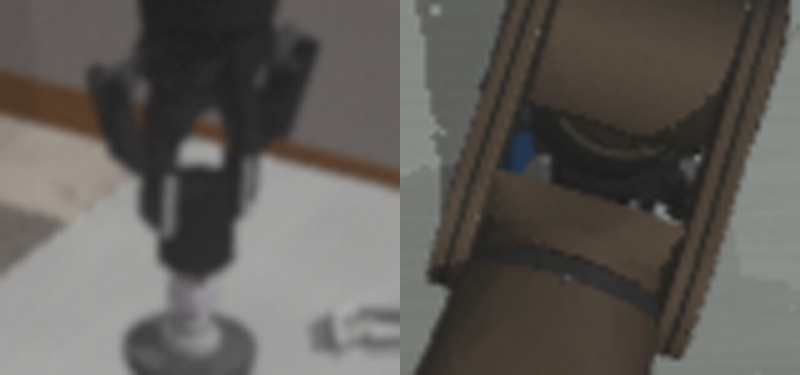

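The cap hangs over the knob, but in the side crop its centre (x≈198) looks slightly right of the knob and plate (x≈191). I'll measure that before lowering.

```bash
python3 - <<'E'
from h import *
A=np.array([.544,-.0753,0])
for z in(.268,.303,.334): print(z,np.round(proj("side",A+[0,0,z]),2))
c=arm.calibration("side"); print("px per m along image-x near A:",c["fx"]/(np.array(c["R"])@(A+[0,0,.3])+c["t"])[2], "img x dir",np.round(c["R"][0],3))
g=cv2.cvtColor(cv2.imread("pics/side4.png"),cv2.COLOR_BGR2GRAY)
print(g[134:164:2,266:302])
E
```

```text
0.268 [282.26 157.91]
0.303 [282.79 147.63]
0.334 [283.28 138.2 ]
px per m along image-x near A: 340.7775707007715 img x dir [-0.849 -0.529  0.001]
[[162 163 162 161 162 160 153 130  96  67  58  79 103  93  65  47  42  42
   44  44  44  44  44  45  48  72 116 145 156 161 162 162 162 161 162 163]
 [164 163 163 163 163 162 162 160 150 129 103  92  96  80  55  43  43  43
   44  45  44  44  44  45  50  85 136 157 163 161 162 163 162 162 163 163]
 [165 163 163 163 163 162 161 161 160 151 112  69  54  46  44  43  43  43
   44  44  45  45  45  46  53  87 137 158 162 162 163 163 164 163 163 162]
 [162 162 161 160 161 160 160 162 162 151 109  64  46  44  43  44  44  42
   44  44  45  45  46  45  56  91 137 159 164 163 164 164 164 163 162 162]
 [160 160 160 159 159 160 161 161 161 154 129  93  63  48  45  45  44  45
   45  46  46  46  48  58  82 118 149 162 164 164 165 164 162 164 163 162]
 [159 161 160 161 161 160 160 159 160 159 158 149 125  95  71  59  57  54
   52  56  65  82 100 124 146 158 162 163 163 163 164 164 163 163 162 163]
 [161 162 160 160 160 159 160 159 159 160 160 155 139 114 
[... 583 characters left out ...]
  91  96  91  90  94 104 115
  128 135 132 119 102  93  94 101 116 132 149 155 157 157 159 159 158 159]
 [163 163 159 146 116  87  71  68  68  68  72  86  99  98  96  98 104 114
  126 133 139 144 131 103  87  84  85  91 107 131 150 157 157 158 157 159]
 [162 162 156 130  94  74  71  69  70  69  72  81  90  98 108 119 125 130
  138 144 147 145 127 102  89  88  88  89  90 106 136 153 157 158 158 158]
 [162 162 156 127  95  84  85  86  87  86  83  79  80  84  89  95 103 112
  119 121 117 110  99  91  89  89  90  89  90 101 132 151 157 158 157 157]
 [163 162 160 144 108  76  73  81  85  86  88  84  80  78  78  80  81  83
   84  84  83  86  89  90  89  89  90  86  90 111 142 155 157 158 158 158]]
```

Sub-pixel, the cap is only about 1 mm off, and the measured TCP error explains it: 0.23 px is predicted against 0.25–0.45 px seen. I'll lower to just above the collar.

```bash
python3 -m pendant '0 .0008 .02 0 0 0 255;0 .0008 .04 0 0 0 255;0 .0008 .042 0 0 0 255;0 .0008 .042 0 0 0 255;0 .0008 .042 0 0 0 255;0 .0008 .042 0 0 0 255';python3 -c "
from h import *
delta(.5440,-.0753,.3037,150)"
```

```text
time: 27.6
tcp_pos: [0.5451, -0.0758, 0.3201]
tcp_rot: [180.0, 0.1, 150.0]
wrist_force: [-0.0, 0.1, -0.1]
opening: 0.0425
t 27.6 pos [ 0.5451 -0.0758  0.3201] rot [1.7997e+02 1.5000e-01 1.4999e+02] j6 -78.5
ROW [ 0.0012 -0.0002  0.0164] [ 0.0005  0.0026 -0.0002]
```

```bash
python3 -m pendant '0 0 0 0 0 0 255;0 0 0 0 0 0 255;0 0 0 0 0 0 255';python3 -c "
from h import *
delta(.5440,-.0753,.3037,150)"
```

```text
time: 27.9
tcp_pos: [0.5446, -0.0756, 0.3188]
tcp_rot: [180.0, 0.0, 150.0]
wrist_force: [0.5, -0.3, -0.7]
opening: 0.0426
t 27.9 pos [ 0.5446 -0.0756  0.3188] rot [1.7999e+02 3.0000e-02 1.4999e+02] j6 -78.5
ROW [ 0.0007 -0.0001  0.0151] [ 0.0001  0.0004 -0.0001]
```

Now down in small steps, reading the force after each one.

```bash
cat > fz.py <<'E'
import sys,numpy as np
from bench import arm
s=arm.observe();f=s["wrist_force"];print("F",f.round(1),"T",s["wrist_torque"].round(2),"pos",s["tcp_pos"].round(4)); sys.exit(int(np.linalg.norm(f)>float(sys.argv[1])))
E
p(){ :; }
python3 -m pendant '.0006 0 .003 0 0 0 255;.0006 0 .003 0 0 0 255;.0006 0 .003 0 0 0 255'>/dev/null;python3 fz.py 5&&python3 -m pendant '0 0 .002 0 0 0 255;0 0 .002 0 0 0 255;0 0 .002 0 0 0 255'>/dev/null&&python3 fz.py 5&&python3 -m pendant '0 0 .002 0 0 0 255;0 0 .002 0 0 0 255;0 0 .002 0 0 0 255'>/dev/null&&python3 fz.py 5&&python3 -m pendant '0 0 .002 0 0 0 255;0 0 .002 0 0 0 255;0 0 .002 0 0 0 255'>/dev/null&&python3 fz.py 6&&python3 -m pendant '0 0 .002 0 0 0 255;0 0 .002 0 0 0 255;0 0 .002 0 0 0 255'>/dev/null&&python3 fz.py 6
```

```text
F [-1.   1.2 -0.8] T [0.01 0.   0.04] pos [ 0.5439 -0.0752  0.3151]
F [ 0.7 -0.5 -0.6] T [-0.04  0.01  0.07] pos [ 0.544  -0.0753  0.3134]
F [ 0.2 -0.6  0.2] T [ 0.04 -0.01  0.03] pos [ 0.544  -0.0753  0.3114]
F [-0.2  0.3 -0. ] T [-0.04  0.02  0.02] pos [ 0.5439 -0.0752  0.3094]
F [-0.7 -0.3 -0.2] T [-0.01 -0.01  0.02] pos [ 0.544  -0.0752  0.3074]
```

```bash
python3 -m pendant '0 0 .002 0 0 0 255;0 0 .002 0 0 0 255;0 0 .002 0 0 0 255'>/dev/null;python3 fz.py 4&&python3 -m pendant '0 0 .001 0 0 0 255;0 0 .001 0 0 0 255;0 0 .001 0 0 0 255'>/dev/null&&python3 fz.py 4&&python3 -m pendant '0 0 .001 0 0 0 255;0 0 .001 0 0 0 255;0 0 .001 0 0 0 255'>/dev/null&&python3 fz.py 4&&python3 -m pendant '0 0 .001 0 0 0 255;0 0 .001 0 0 0 255;0 0 .001 0 0 0 255'>/dev/null&&python3 fz.py 4
```

```text
F [ 0.1  0.2 -0.8] T [-0.   -0.01  0.02] pos [ 0.544  -0.0752  0.3053]
F [-0.  -0.1  0.3] T [0.02 0.03 0.01] pos [ 0.544  -0.0753  0.3044]
F [-0.   0.3  0.4] T [ 0.01 -0.02  0.02] pos [ 0.5441 -0.0753  0.3037]
F [-1.8  0.6  5.7] T [ 0.1   0.35 -0.04] pos [ 0.5442 -0.0753  0.3036]
```

```bash
python3 -m pendant '0 0 -.0007 0 0 0 255;0 0 -.0007 0 0 0 255;0 0 -.0007 0 0 0 110;0 0 -.0007 0 0 0 90;0 0 -.0007 0 0 0 60;0 0 -.0007 0 0 0 60;0 0 -.0007 0 0 0 60';python3 -m pendant '0 0 -.03 0 0 0 60;0 0 -.07 0 0 0 60;0 0 -.11 0 0 0 60;0 0 -.12 0 0 0 60';python3 -c "
from h import *
delta(.50,.25,.45,150)"
```

```text
time: 31.3
tcp_pos: [0.5439, -0.0752, 0.3028]
tcp_rot: [-180.0, -0.0, 150.0]
wrist_force: [-0.8, 0.0, 0.5]
opening: 0.0654
time: 31.7
tcp_pos: [0.5451, -0.0756, 0.4294]
tcp_rot: [179.9, 0.5, 150.0]
wrist_force: [0.1, 0.3, -0.3]
opening: 0.0656
t 31.7 pos [ 0.5451 -0.0756  0.4294] rot [179.89   0.55 149.99] j6 -78.5
ROW [ 0.2017  0.2594 -0.022 ] [ 0.002   0.0095 -0.0002]
```

```bash
python3 -m pendant '.2 .26 -.02 0 0 0 60;.2 .26 -.02 0 0 0 60;.2 .26 -.02 0 0 0 60;.2 .26 -.02 0 0 0 60;.2 .26 -.02 0 0 0 60;.2 .26 -.02 0 0 0 60;.2 .26 -.02 0 0 0 60;.2 .26 -.02 0 0 0 60'|head -2;python3 - <<'E'
from h import *
A=np.array([.544,-.0753,0]); o=[]
for n,(x,y,w,h) in(("side",(245,105,80,75)),("top",(245,160,80,75))):
    im=arm.snapshot(n); cv2.imwrite(f"pics/{n}5.png",im[:,:,::-1]); o.append(cv2.resize(im[y:y+h,x:x+w,::-1],(400,375),interpolation=cv2.INTER_CUBIC))
    print(n,"expected cap top, mid, rim px",[np.round(proj(n,A+[0,0,z]),1).tolist() for z in(.318,.293,.268)])
cv2.imwrite("pics/crop6.png",np.hstack(o)); print(arm.observe()["wrist_force"].round(2))
E
```

```text
time: 32.5
tcp_pos: [0.4998, 0.2531, 0.4423]
side expected cap top, mid, rim px [[283.0, 143.1], [282.6, 150.6], [282.3, 157.9]]
top expected cap top, mid, rim px [[283.2, 196.9], [282.5, 198.8], [281.9, 200.6]]
[-0.36 -0.24 -0.4 ]
```

View pics/crop6.png

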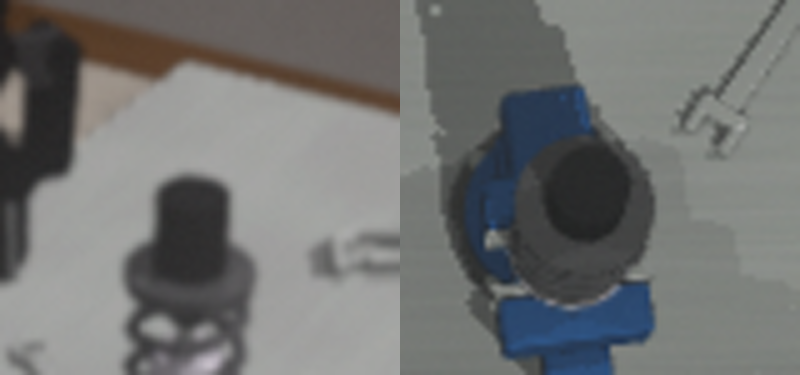

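The cap stands upright on the plate. In the side view its axis is at px 283 and its top at row about 142–143, where 283.0 and 143.1 were expected. In the top view it is centred on the damper, and the arm is clear. I'll hand it in.

```bash
python3 -m pendant '0 0 0 0 0 0 60;0 0 0 0 0 0 60;0 0 0 0 0 0 60' | head -4; python3 -c "
from bench import arm
print(arm.finish_job())"
```

```text
time: 32.9
tcp_pos: [0.5012, 0.2488, 0.4431]
tcp_rot: [-180.0, 0.0, 149.9]
wrist_force: [0.2, -0.2, -0.3]
the job is handed in; nothing more can be done
None
```

The damper is set to six clicks and the dust cap is on, handed in at about 33 s of the 72 s. The hand-in reports no verdict, so what follows rests on my own checks.

**Knob:** I turned it clockwise until the torque rose steadily to about 0.26 N m, between the 0.13 finger-tight and 0.35 damage limits. I then backed it off to the sixth click and let go.
- **Start click:** The torque zeros and the stop position fit a start at click 3.
- **Index groove:** After release it had turned about +72°, which is three clicks, from 3 to 6.
- **Slip check:** On the way back the click zeros had shifted only a little, by an estimated 0.03 rad.

**Cap:** I took the larger black cap and centred it with grips at right angles. I set it over the knob at the axis worked out from the turning.
- **Seating:** There was no measurable contact until the rim met the plate at the predicted height, within 0.1 mm, at about 6 N.
- **Final pictures:** The cap stands upright and lies within about 1 pixel (roughly 3 mm) of the expected place in the side view. In the top view I judged the centring only by eye.
- **At hand-in:** The arm was clear of everything, and I did not touch the can, wrench or tray.

**Disagreements:**
- **Click 1:** Resistance was still felt for about half a click below click 1, where the knob should turn freely, and a weak torque came after that. Only click 3 as the start kept the stop inside its stated range.
- **Cap offset:** A mid-way picture seemed to show the cap 4 mm off the axis. Measured properly it was about 1 mm, which I corrected.

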